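# Tip open the capsule box at the coffee corner

## Task

Open the coffee-capsule box, the longer of the two grey stoneware boxes with bamboo lids: its lid tips up when the steel thumb tab at its end is pushed down. Leave its lid standing well open by itself, keep the shorter tea box shut, and do not shove or tip either box.

Things in the scene. Friction and masses are not known exactly. Their poses are not given: they have to be found in the camera images.
- capsule_box: Longer grey stoneware box: 170 mm along its x, 100 along y, 95 high, 1.5 kg, loose. Origin: centre of its underside. Bamboo lid on top rocks on an axle along y at box x = -91 mm, 99 mm up. Past the axle, outside the box, a flat steel thumb tab 44 mm wide reaches to box x = -153, y = 0; top face 103 mm up when shut, free below. Tab end (-x) points roughly to the robot. Push at x = -133 mm.
- capsule_lid (a joint): Capsule box lid: 0 shut, 0.7 rad at its stop; 0.45 or more is well open. Starts 0 to 0.08. Pushing the tab down raises the lid's other end. The stiff axle keeps the lid at any angle where it is left. Pushed 42 mm past the axle the tab needs 5 to 8 N; a closed fingertip 20 mm wide goes down about 30 mm to the stop. Do not force it past that.
- tea_box: Shorter grey stoneware box, to be left alone: 110 mm along its x, 100 along y, 95 high, 1.1 kg, loose. Origin: centre of its underside. Same kind of bamboo lid and, at its own -x end, the same thumb tab, from box x = -61 to -123 mm.
- tea_lid (a joint): Tea box lid: 0 shut, up to 0.7 rad open. Starts 0 to 0.08 (shut or barely ajar) and must stay below 0.2; same stiff axle.

How it is judged:
By the outcome, as a careful person would: the job done as asked, in the order asked, and still so for the second after the job is handed in, with the robot touching nothing.
It also fails if it takes over 27 s, if anything falls off the work surface, if the arm or the gripper's body presses on something with over 40 N, if the wrist force passes 120 N, or if a joint passes its speed limit or range.

## Robot

A 6-joint arm with a two-finger parallel gripper is mounted at the origin on the work surface. World frame = base frame: x ahead of the robot, y to its left, z up, the work surface at z = 0. Lengths are in m, angles in rad, forces in N, time in s.
With the tool pointing down it reaches from about 0.4 to 0.825 m from the base axis. Payload 7 kg.
Tool frame: the origin (TCP) lies at the centre of the arm's flange, where the gripper is bolted on; the fingertips stand 178 mm ahead of it and the grasp point (between the pads) lies 159 mm ahead of it; z points along the fingers, y is the direction in which the jaws open and shut (so a half turn about z gives the same grasp; the last joint's range is limited). The gripper opens to 88 mm and grips with 3 to 60 N. Pads are 19 mm wide; open, the fingers measure 130 mm over their backs; the gripper's body (78 mm by 193 mm) begins 47 mm behind the grasp point.
Start: joints at [1.416, 0.359, 0.012, 0, -1.224, -0.288], TCP at [0.289, 0.61, 0.405] pointing down, gripper open.
Joint ranges: [-3.07, 3.07], [-1.43, 2.12], [-1.02, 1.25], [-3.03, 1.67], [-3.05, -0], [-3.03, 3.03]. Speed limits (rad/s): [2.39, 2.39, 3.01, 3.14, 3.14, 3.14].

## Interface

Orientations are given as [roll, pitch, yaw] about the fixed x, y, z axes, in that order (R = Rz(yaw) Ry(pitch) Rx(roll)).
In Python, from station import * gives the robot as it stands.
- The arm moves only by the tool send_rows, never from a script. Its argument "motion" is a list of rows, each an object with "offset": the shift along the tool's x, y, z in cm, a list of three; "turn": the turn about the tool's z in degrees. In form: [{"offset": [x, y, z], "turn": turn}, ...]. A call has 1 to 8 rows; each row is the pose to reach, as a shift and turn from the pose commanded when the call began, along the tool's axes at that moment; what a row does not reach only later rows make up. A row lasts 1/10 s, in which the tool goes at most 50 mm and 8.59 degrees, less where a joint would pass 70% of its speed; a pose out of reach is approached as far as the arm can. A call with a gripper value outside its range is refused whole. "hand" is the opening, from -1 (shut) to 1 (fully open), set as the call begins (left out, the last holds). The fingers move at their own pace and stop on an object; "squeeze" is the grip in N (left out, the last holds). Time passes only in rows, so rows that repeat a pose let the fingers close. It gives the time, the measured TCP pose, the force and the opening at its end, in the units of the state.
- get_state(): the state, without advancing time (a new reading comes with each control period).
- grab_frame(name): name is "scene" or "top" or "wrist"; returns a dict with "frame" (480x640x3 uint8, blue, green, red), "range_z" (480x640 float32, m along the optical axis (not along the pixel's ray), 0 where there is no reading), "vertical_fov" (degrees; the focal length in pixels is half the picture's height over the tangent of half this angle, whatever the lens; pixels are square), "cx", "cy" (the principal point, pixels), "cam_to_world" (4x4, takes a point from camera to world coordinates). Camera axes: x right, y up, looking along -z (the intrinsics and any distortion apply to the point x, -y, -z); pixel columns grow to the right and rows downward; lengths in m; the calibration is good to about 2 mm. A picture is of the moment at which its call begins.
- job_done(): hands the job in, once; it reports no verdict.
The state is a dict: "t": time; "q": joint angles; "qd": joint speeds; "joint_efforts": joint torques, N m; "eef_pos": TCP position; "ee_rot": TCP orientation; "force": force on the tool from outside, world axes, zero at the start; "moment": the same for the moment, N m; "width": finger opening in m.
Only numpy, scipy, OpenCV 4.12 (cv2) and the standard library are available. Lean on these libraries where they do the work, as an engineer would, in place of code of your own. Each camera call takes 0.05 s, during which the arm holds its last target. There are 200 camera calls.

## Working session

There is one attempt and no reset: what is moved stays moved. The work goes in short steps, Python scripts to look and compute and a tool call to move; the robot and the scene stay as the last step left them, time stands still between calls to the robot, and variables do not carry over. Pictures are saved under pics/ and viewed, about 8 in all and at most 12, crops included, and the job is handed in when it is done.

Besides the shell and the picture viewer there is one more tool, called after "Request:" in YAML: its name, and indented under it one key for each argument. send_rows: Moves the arm, as the interface text tells. Its arguments: {"type":"object","properties":{"motion":{"type":"array"},"hand":{"type":"number"},"squeeze":{"type":"number"}},"required":["motion"]}

```bash
mkdir -p pics; cat > h.py <<'E'
from station import *
import numpy as np, cv2
def cloud(d):
    f=240/np.tan(np.radians(d["vertical_fov"])/2); v,u=np.mgrid[:480,:640]; z=d["range_z"]
    p=np.stack([(u-d["cx"])/f*z,-(v-d["cy"])/f*z,-z],-1); T=np.array(d["cam_to_world"])
    w=p@T[:3,:3].T+T[:3,3]; w[z==0]=np.nan; return w
E
python3 - <<'E'
from h import *
for n in ["top","scene"]:
    d=grab_frame(n); cv2.imwrite(f"pics/{n}0.png",d["frame"]); np.save(f"{n}0.npy",cloud(d)); print({k:d[k] for k in d if k not in("frame","range_z")})
print(get_state())
E
```

```text
{'vertical_fov': 53.07862789916682, 'cx': 319.7297170969082, 'cy': 240.00445653759334, 'cam_to_world': array([[-0.0214773 ,  0.98075345, -0.19406545,  0.431551  ],
       [-0.99939535, -0.01575204,  0.03099703, -0.00488131],
       [ 0.02734352,  0.19461384,  0.98049874,  0.90417939],
       [ 0.        ,  0.        ,  0.        ,  1.        ]])}
{'vertical_fov': 46.70870137843069, 'cx': 316.16428695873145, 'cy': 241.63045960671053, 'cam_to_world': array([[-0.41845758, -0.57620916,  0.70205147,  1.19929097],
       [ 0.90823339, -0.26744996,  0.32184255,  0.27677301],
       [ 0.00231501,  0.77230404,  0.63524886,  0.64356129],
       [ 0.        ,  0.        ,  0.        ,  1.        ]])}
{'t': 0.1, 'q': array([ 1.41607184e+00,  3.59289234e-01,  1.11938743e-02, -3.08443780e-04,
       -1.22405764e+00, -2.88089636e-01]), 'qd': array([ 0.0001856 , -0.00212436,  0.00327295,  0.00199621,  0.00125428,
       -0.00036622]), 'joint_efforts': array([-1.98749483e-03, -5.84162056e+01,  2.93751651e+01,  7.01559708e+00,
        1.01254944e-02, -4.89086165e-05]), 'eef_pos': array([0.28916413, 0.60975331, 0.40385192]), 'ee_rot': array([ 3.14020950e+00, -1.07467597e-04, -4.42919065e-01]), 'force': array([-0.65288812, -0.25912852, -0.30089111]), 'moment': array([ 0.05379744, -0.01049794, -0.00869833]), 'width': 0.08780638394037935}
```

View pics/top0.png

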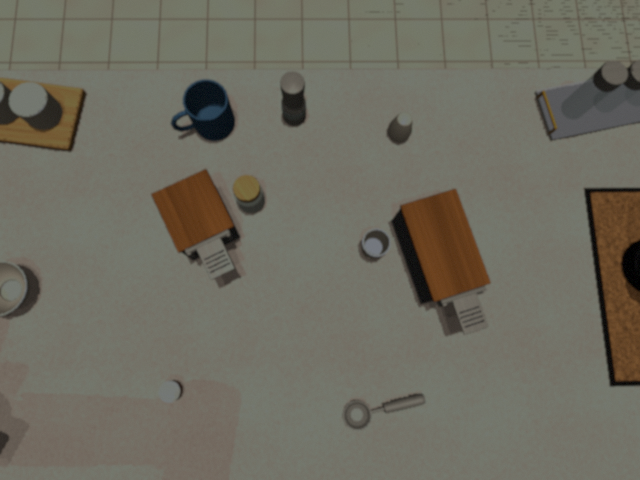

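View pics/scene0.png

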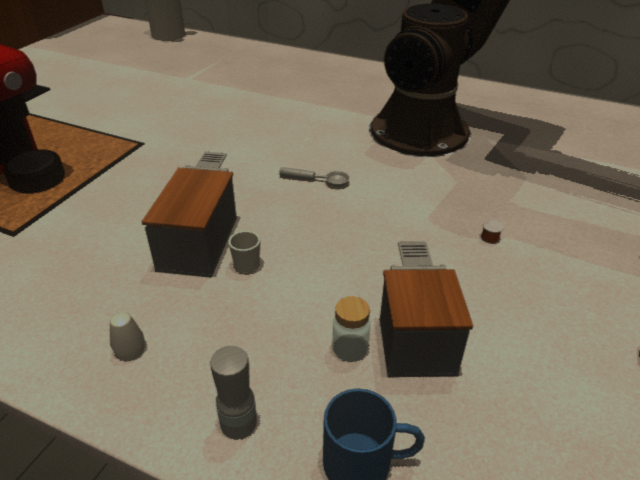

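The top view shows the capsule box on the right: lid corners near (402,208), (456,190), (489,282), (435,300), and its tab around (469,314). The tea box is on the left, with its tab at (216,257).

```bash
python3 - <<'E'
from h import *
w=np.load("top0.npy")
for n,(u,v) in dict(c1=(405,210),c2=(454,194),c3=(485,281),c4=(438,297),mid=(445,245),tabmid=(469,314),tabroot=(463,299),tabendL=(463,329),tabendR=(483,325),tabend=(473,328)).items():
    print(n,np.nanmedian(w[v-1:v+2,u-1:u+2].reshape(-1,3),0).round(4))
for name,(u0,u1,v0,v1) in dict(lid=(395,495,185,302),tab=(440,495,292,336)).items():
    q=w[v0:v1,u0:u1].reshape(-1,3); q=q[np.isfinite(q).all(1)]
    q=q[(q[:,2]>.085)&(q[:,2]<.135)]
    print(name,len(q),q.mean(0),cv2.minAreaRect(q[:,:2].astype(np.float32)*1000),np.percentile(q[:,2],[5,50,95]))
s=get_state(); print(s["t"])
d=grab_frame("top")
cv2.imwrite("pics/crop1.png",cv2.resize(d["frame"][180:345,380:510],None,fx=4.5,fy=3.6*1.0))
E
```

```text
c1 [ 0.6392 -0.1776  0.1086]
c2 [ 0.6664 -0.2646  0.1092]
c3 [ 0.5151 -0.3084  0.1031]
c4 [ 0.4897 -0.2253  0.1043]
mid [ 0.5778 -0.2432  0.1059]
tabmid [ 0.4607 -0.2758  0.1024]
tabroot [ 0.4857 -0.2681  0.1019]
tabendL [ 0.4364 -0.2646  0.101 ]
tabendR [ 0.4422 -0.299   0.1011]
tabend [ 0.4376 -0.2811  0.1   ]
lid 6554 [ 0.5731912  -0.24295429  0.10535975] ((569.4766845703125, -245.91893005371094), (194.8828582763672, 105.18574523925781), 16.471092224121094) [0.10144762 0.10559261 0.10941258]
tab 1235 [ 0.46805105 -0.27132352  0.10181741] ((462.86004638671875, -267.6113586425781), (78.04653930664062, 69.41944885253906), 89.02725982666016) [0.09904107 0.10184648 0.10451396]
0.1
```

Request:
send_rows:
  motion:
    - {"offset": [4, 3.3, 0], "turn": 8}
    - {"offset": [8, 6.6, 0], "turn": 16}
    - {"offset": [12, 10, 0], "turn": 24}
    - {"offset": [16, 13.2, 0], "turn": 32}
    - {"offset": [20, 16.5, 0], "turn": 40}
    - {"offset": [24, 20, 0], "turn": 48}
    - {"offset": [28, 23.2, 0], "turn": 56}
    - {"offset": [32, 26.5, 0], "turn": 64}
  hand: -1
  squeeze: 20

```text
t: 0.95
eef_pos: [0.4585, 0.2454, 0.4048]
ee_rot: [-3.141, 0.0, -1.565]
force: [1.6, 0.5, 0.2]
width: 0.0294
```

```bash
cat >> h.py <<'E'
from scipy.spatial.transform import Rotation as Ro
def to(x,y,z,yawdeg):
    s=get_state(); R=Ro.from_euler("xyz",s["ee_rot"]).as_matrix()
    print("t",s["t"],"pos",s["eef_pos"].round(4),"rpy",s["ee_rot"].round(3),"q",s["q"].round(2),"F",s["force"].round(1),"w",s["width"])
    print("offset cm",(R.T@(np.array([x,y,z])-s["eef_pos"])*100).round(1),"turn",round((np.degrees(s["ee_rot"][2])-yawdeg+180)%360-180,1))
E
python3 -c "from h import *;to(.455,-.277,.341,-164)"
```

```text
t 0.95 pos [0.4585 0.2454 0.4048] rpy [-3.141  0.    -1.565] q [ 0.87  0.1  -0.33 -0.   -1.14 -0.86] F [1.6 0.5 0.2] w 0.029395079279597346
offset cm [52.2  0.6  6.4] turn 74.3
```

Request:
send_rows:
  motion:
    - {"offset": [5, 0, 0], "turn": 8}
    - {"offset": [10, 0, 0], "turn": 16}
    - {"offset": [15, 0, 0], "turn": 24}
    - {"offset": [20, 0, 0], "turn": 32}
    - {"offset": [25, 0, 0], "turn": 40}
    - {"offset": [30, 0, 0], "turn": 48}
    - {"offset": [35, 0, 0], "turn": 56}
    - {"offset": [40, 0, 0], "turn": 64}

```text
t: 1.75
eef_pos: [0.462, -0.1546, 0.4049]
ee_rot: [-3.141, 0.001, -2.682]
force: [1.3, 0.0, 0.1]
width: 0.0002
```

```bash
python3 - <<'E'
from h import *
to(.455,-.277,.36,-164)
E
```

```text
t 1.75 pos [ 0.462  -0.1546  0.4049] rpy [-3.141e+00  1.000e-03 -2.682e+00] q [ 0.08  0.05 -0.39 -0.   -1.14 -1.19] F [1.3 0.  0.1] w 0.00017101171532870772
offset cm [  6.1 -10.7   4.5] turn 10.3
```

Request:
send_rows:
  motion:
    - {"offset": [2, -3.5, 1.5], "turn": 4}
    - {"offset": [4, -7, 3], "turn": 8}
    - {"offset": [6, -10.5, 4.5], "turn": 10.3}
    - {"offset": [6, -10.6, 4.5], "turn": 10.3}
    - {"offset": [6, -10.6, 4.5], "turn": 10.3}

```text
t: 2.25
eef_pos: [0.4561, -0.2752, 0.3589]
ee_rot: [3.141, -0.002, -2.859]
force: [-0.4, -0.0, -0.2]
width: 0.0007
```

```bash
python3 - <<'E'
from h import *
to(.455,-.277,.281,-164)
for n in ["wrist","scene"]:
    d=grab_frame(n); np.save(f"{n}1.npy",cloud(d)); cv2.imwrite(f"pics/{n}1.png",d["frame"])
    if n=="scene": cv2.imwrite("pics/scene1c.png",cv2.resize(d["frame"][60:300,90:330],None,fx=2.5,fy=2.5))
E
```

```text
t 2.25 pos [ 0.4561 -0.2752  0.3589] rpy [ 3.141e+00 -2.000e-03 -2.859e+00] q [-0.17  0.16 -0.37 -0.   -1.04 -1.11] F [-0.4 -0.  -0.2] w 0.0006609525045973521
offset cm [ 0.1 -0.2  7.8] turn 0.2
```

View pics/wrist1.png

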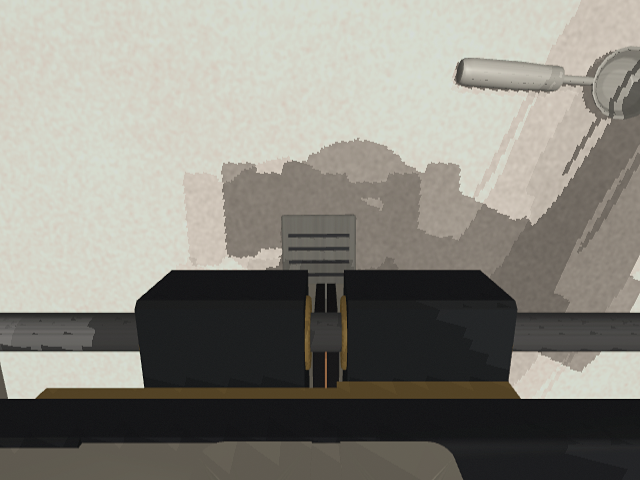

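View pics/scene1c.png

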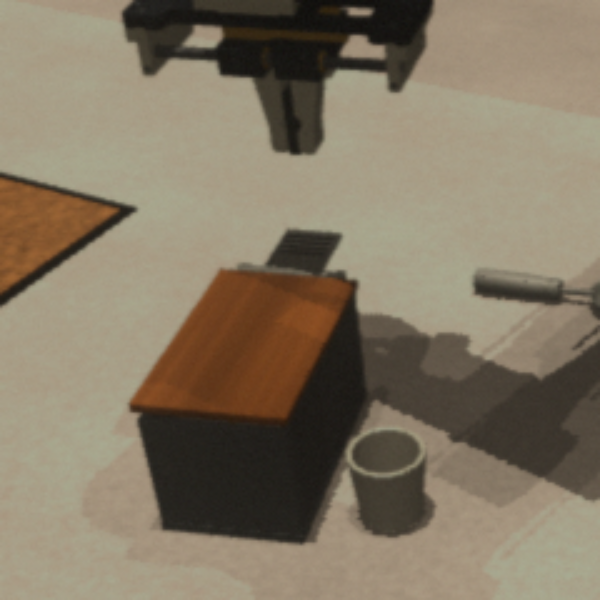

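In the wrist view the tab's end edge is at row 215, columns 282–355, squarely aligned. Next I convert that edge to world coordinates.

```bash
python3 - <<'E'
from h import *
w=np.load("wrist1.npy")
L=w[218:262,284:287].reshape(-1,3);R=w[218:262,351:354].reshape(-1,3)
print(np.nanmedian(L,0),np.nanmedian(R,0))
m=w[217:262,290:348]; print(m[0].mean(0) , m[-1].mean(0), w[216,282:356:8].round(4))
E
```

```text
[ 0.4554638  -0.29895899  0.10135193] [ 0.44437998 -0.26093328  0.10142212]
[ 0.43698862 -0.28363516  0.10092219] [ 0.46232066 -0.27638257  0.10249947] [[ 0.4423 -0.3043  0.101 ]
 [ 0.4412 -0.2998  0.1003]
 [ 0.4398 -0.2953  0.1009]
 [ 0.4384 -0.2908  0.1013]
 [ 0.4373 -0.2863  0.1003]
 [ 0.4362 -0.2818  0.0993]
 [ 0.4347 -0.2773  0.1001]
 [ 0.4333 -0.2729  0.1009]
 [ 0.432  -0.2683  0.1005]
 [ 0.4306 -0.2639  0.1012]]
```

Request:
send_rows:
  motion:
    - {"offset": [0, -0.2, 2.5], "turn": 0}
    - {"offset": [0, -0.2, 5], "turn": 0}
    - {"offset": [0, -0.2, 6.5], "turn": 0}
    - {"offset": [0, -0.2, 7], "turn": 0}
    - {"offset": [0, -0.2, 7.2], "turn": 0}

```text
t: 2.85
eef_pos: [0.4575, -0.2754, 0.288]
ee_rot: [-3.141, 0.0, -2.855]
force: [-0.4, 0.1, 0.7]
width: 0.0003
```

Request:
send_rows:
  motion:
    - {"offset": [0, 0, 0.3], "turn": 0}
    - {"offset": [0, 0, 0.6], "turn": 0}
    - {"offset": [0, 0, 0.9], "turn": 0}
    - {"offset": [0, 0, 1.2], "turn": 0}
    - {"offset": [0, 0, 1.5], "turn": 0}
    - {"offset": [0, 0, 1.8], "turn": 0}

```text
t: 3.45
eef_pos: [0.4576, -0.2762, 0.2709]
ee_rot: [-3.14, 0.002, -2.856]
force: [0.1, 4.4, 9.7]
width: 0.0004
```

Request:
send_rows:
  motion:
    - {"offset": [0, 0, 0.2], "turn": 0}
    - {"offset": [0, 0, 0.5], "turn": 0}
    - {"offset": [0, 0, 0.7], "turn": 0}
    - {"offset": [0, 0, 0.9], "turn": 0}
    - {"offset": [0, 0, 0.9], "turn": 0}

```text
t: 3.95
eef_pos: [0.4581, -0.2765, 0.262]
ee_rot: [-3.139, 0.003, -2.856]
force: [-0.3, -0.0, 6.5]
width: 0.0002
```

```bash
python3 - <<'E'
from h import *
to(.455,-.278,.25,-164)
d=grab_frame("scene"); np.save("scene2.npy",cloud(d)); cv2.imwrite("pics/scene2c.png",cv2.resize(d["frame"][60:300,90:330],None,fx=2.5,fy=2.5))
E
```

```text
t 3.95 pos [ 0.4581 -0.2765  0.262 ] rpy [-3.139e+00  3.000e-03 -2.856e+00] q [-0.18  0.27 -0.48  0.   -0.81 -1.11] F [-0.3 -0.   6.5] w 0.0002460836665110623
offset cm [ 0.3 -0.1  1.2] turn 0.4
```

View pics/scene2c.png

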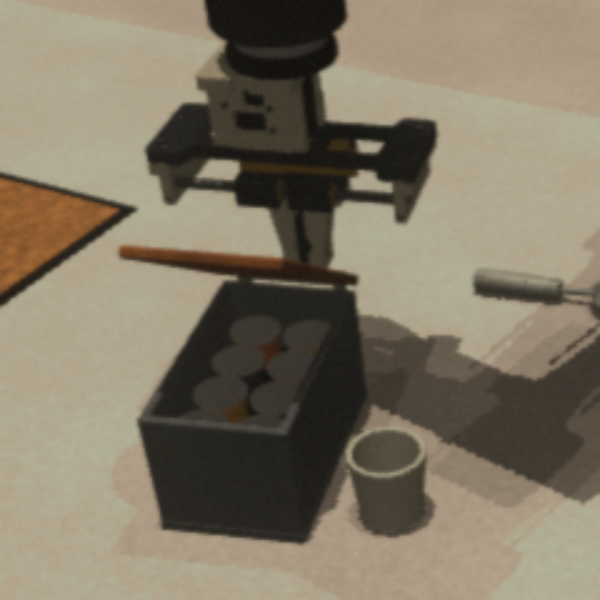

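The lid is tipping up (its edge runs across the crop at (120,250)–(355,280)) and the box hasn't moved. I'll push a little further.

Request:
send_rows:
  motion:
    - {"offset": [0, 0, 0.2], "turn": 0}
    - {"offset": [0, 0, 0.4], "turn": 0}
    - {"offset": [0, 0, 0.4], "turn": 0}

```text
t: 4.3
eef_pos: [0.458, -0.2767, 0.2581]
ee_rot: [-3.139, 0.003, -2.856]
force: [-0.5, -0.4, 7.2]
width: 0.0005
```

```bash
cat > lid.py <<'E'
from h import *
def ang(n="top"):
    w=cloud(grab_frame(n)).reshape(-1,3); c=np.array([.5815,-.241]); a=np.radians(16)
    x=(w[:,:2]-c)@[np.cos(a),np.sin(a)]; y=(w[:,:2]-c)@[-np.sin(a),np.cos(a)]
    m=(x>-.08)&(x<.09)&(abs(y)<.045)&(w[:,2]>.112)&(w[:,2]<.23)
    x,z=x[m],w[m,2]; p=np.polyfit(x,z,1)
    for _ in range(3):
        k=abs(np.polyval(p,x)-z)<.006; p=np.polyfit(x[k],z[k],1)
    print("lid points",m.sum(),k.sum(),"angle",np.arctan(p[0]).round(3),"max z",z[k].max())
E
python3 -c "
from lid import *
to(.455,-.278,.25,-164); ang()"
```

```text
t 4.3 pos [ 0.458  -0.2767  0.2581] rpy [-3.139e+00  3.000e-03 -2.856e+00] q [-0.18  0.27 -0.49  0.   -0.81 -1.11] F [-0.5 -0.4  7.2] w 0.0004855725276304206
offset cm [ 0.3 -0.   0.8] turn 0.4
lid points 1497 1467 angle 0.685 max z 0.21815039932531177
```

About 0.68 rad with the force still only 7 N. I'll back off straight up and check.

Request:
send_rows:
  motion:
    - {"offset": [0, 0, -0.5], "turn": 0}
    - {"offset": [0, 0, -1.5], "turn": 0}
    - {"offset": [-0.0, 0, -4], "turn": 0}
    - {"offset": [0, 0, -7], "turn": 0}
    - {"offset": [2, 0, -11], "turn": 0}
    - {"offset": [5, 0, -14], "turn": 0}
    - {"offset": [8, 0, -16], "turn": 0}
    - {"offset": [8, 0, -16], "turn": 0}

```text
t: 5.15
eef_pos: [0.3779, -0.2993, 0.4209]
ee_rot: [-3.138, 0.005, -2.858]
force: [0.9, -0.0, 0.2]
width: 0.0006
```

```bash
python3 - <<'E'
from lid import *
to(.455,-.278,.25,-164); ang()
d=grab_frame("scene"); cv2.imwrite("pics/scene3.png",d["frame"])
d=grab_frame("top"); w=cloud(d); w0=np.load("top0.npy")
for b in ((150,240,165,285),): print("tea change mm",1e3*np.nanmedian(abs(w-w0)[b[2]:b[3],b[0]:b[1],2]))
E
```

```text
t 5.15 pos [ 0.3779 -0.2993  0.4209] rpy [-3.138  0.005 -2.858] q [-0.26  0.02 -0.38  0.   -1.17 -1.03] F [ 0.9 -0.   0.2] w 0.0006279706454349058
offset cm [-7.9 -0.  17.1] turn 0.3
lid points 2609 2584 angle 0.694 max z 0.21809083500184323
tea change mm 1.4104104808850826
```

View pics/scene3.png

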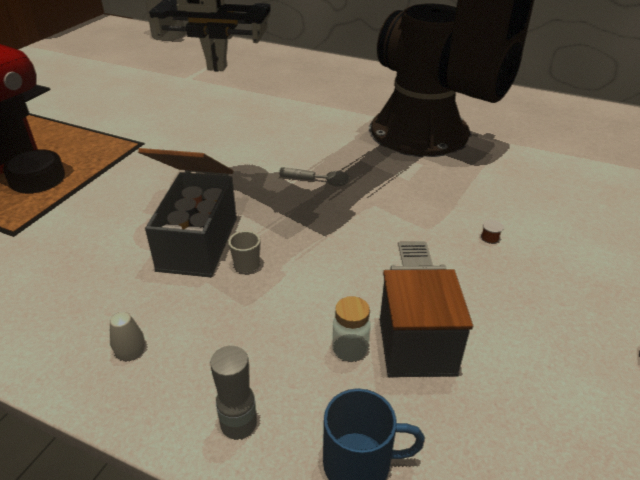

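The picture shows the capsule lid standing open by itself (edge from (140,150) to (232,172)). The box's bottom corners are where they were, the tea box at (425,310) is shut, and the gripper is clear.

```bash
python3 -c "from station import *;print(job_done())"
```

```text
the job is handed in; nothing more can be done
None
```

The capsule box is open: I pushed its thumb tab down about 23 mm with closed fingertips, then backed straight off, and the lid has stayed up by itself.

- **Lid:** the depth fit put it at about 0.69 rad after I let go, and 0.685 rad while I was still pressing. That is close to the 0.7 rad stop. The force readings I took while pressing were 6.5 to 9.7 N.
- **Boxes:** the capsule box looked unmoved in the pictures. The tea box stayed shut; its depth readings changed by a median of 1.4 mm, within the 2 mm calibration error.
- **Robot:** the gripper was well clear when I handed the job in, at about 5.3 s on the clock.

No check failed or disagreed.

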